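Cover two watch movements with the matching lids

TASK

Two open pots on the green watchmaker's mat, one blue and one red, each hold a watch movement that must be kept from dust. Put the blue lid on the blue pot and the red lid on the red pot, in either order, each lid knob up and fully seated flat on the rim, with the pots upright on the bench; set the lids down, do not drop them from a height. The yellow lid belongs to neither pot.

Things in the scene. Friction and masses are not known exactly. Their poses are not given: they have to be found in the camera images.
- blue_lid: Blue round metal lid, loose, about 110 g, standing knob up on the bench. Origin: centre of its underside, z up. From z = 0 to 7 mm a plug tapering from 54 down to 48 mm across, which drops into the pot's mouth with 5 mm play; 7 to 11 mm a disc 76 mm across; 11 to 41 mm a plain round knob 22 mm across. Seated, the disc rests on the rim, origin 23 mm above the pot's underside. Yaw does not matter.
- red_lid: Red round metal lid, loose, about 110 g, standing knob up on the bench. Origin: centre of its underside, z up. From z = 0 to 7 mm a plug tapering from 54 down to 48 mm across, which drops into the pot's mouth with 5 mm play; 7 to 11 mm a disc 76 mm across; 11 to 41 mm a plain round knob 22 mm across. Seated, the disc rests on the rim, origin 23 mm above the pot's underside. Yaw does not matter.
- blue_pot: Blue open round metal pot, 72 mm outside diameter, 30 mm high, wall 4 mm (mouth 64 mm), floor 8 mm thick, upright on the bench, loose, about 350 g. A small watch movement lies on its floor, well below the rim. Origin: centre of its underside; z up. Yaw does not matter.
- red_pot: Red open round metal pot, 72 mm outside diameter, 30 mm high, wall 4 mm (mouth 64 mm), floor 8 mm thick, upright on the bench, loose, about 350 g. A small watch movement lies on its floor, well below the rim. Origin: centre of its underside; z up. Yaw does not matter.
There are look-alikes about, which are no part of the job. Leave any turquoise or white look-alike of the blue_pot alone. What is shaped like the red_pot but white is not meant.

How it is judged:
By the outcome, as a careful person would: the job done as asked, in the order asked, and still so for the second after the job is handed in, with the robot touching nothing.
It also fails if it takes over 48 s, if anything falls off the work surface, if the arm or the gripper's body presses on something with over 40 N, if the wrist force passes 120 N, or if a joint passes its speed limit or range.

ROBOT

A 6-joint arm with a two-finger parallel gripper is mounted at the origin on the work surface. World frame = base frame: x ahead of the robot, y to its left, z up, the work surface at z = 0. Lengths are in m, angles in rad, forces in N, time in s.
With the tool pointing down it reaches from about 0.3 to 0.875 m from the base axis. Payload 6.4 kg.
Tool frame: the origin (TCP) lies between the finger pads; the fingertips stand 25 mm ahead of it and the grasp point (between the pads) lies 6 mm ahead of it (ctrl.finger_overhang is the distance from the TCP to the fingertips, in m); x points along the fingers, z is the direction in which the jaws open and shut, and the axes are right-handed (so a half turn about x gives the same grasp; the last joint's range is limited). The gripper opens to 85 mm and grips with 20 to 120 N. Pads are 22 mm wide; open, the fingers measure 114 mm over their backs; the gripper's body (76 mm by 85 mm) begins 54 mm behind the grasp point. The pads swing forward as they close: fully open they stand 13 mm farther back than shut.
Start: joints at [1.101, 0.181, 1.607, -0, 1.354, -0.206], TCP at [0.15, 0.555, 0.224] pointing down, gripper open.
Joint ranges: [-2.99, 2.99], [-0.89, 2.07], [0.3, 2.58], [-1.14, 4.28], [0, 2.63], [-3.12, 3.12]. Speed limits (rad/s): [2.57, 2.57, 3.01, 3.14, 3.14, 3.14].

INTERFACE

Orientations are given as a unit quaternion [w, x, y, z].
In Python, from bench import ctrl gives the robot as it stands.
- The arm moves only by the tool jog_arm, never from a script. Its argument "commands" is one flat list of numbers, 7 for each row, row after row: the shift along the tool's x, y, z as a fraction of full scale, then the turn, a rotation vector about the tool's x, y, z as a fraction of full scale, then the gripper's target within -1 to 1 (fully open at 1, half-way at 0, shut at -1). A call has 1 to 10 rows; each row is the pose to reach, as a shift and turn from the pose commanded when the call began, along the tool's axes at that moment, turning the shorter way round; what a row does not reach only later rows make up. Full scale, the value 1, is 0.2 m for a shift and 2 pi rad for a turn. A row lasts 1/8 s, in which the tool goes at most 62.5 mm and 10.7 degrees, less where a joint would pass 70% of its speed; a pose out of reach is approached as far as the arm can. A call with a number of a shift or a turn outside -1 to 1 is refused whole. A call with a gripper value outside its range is refused whole. The fingers move at their own pace and stop on an object; the grip force is fixed at half the most. Time passes only in rows, so rows that repeat a pose let the fingers close. It gives the time, the measured TCP pose, the force and the opening at its end, in the units of the state.
- ctrl.get_obs(): the state, without advancing time (a new reading comes with each control period).
- ctrl.camera(name): name is "side" or "top"; returns a dict with "frame" (420x560x3 uint8, red, green, blue), "K" (3x3 intrinsics, pixels), "k1" (the pictures are not rectified: a ray, as slopes to the right and down, at radius r is drawn at 1 + k1 r^2 times it, then the intrinsics apply), "rvec" (rotation vector, rad) and "tvec" (3), from world to camera coordinates, as OpenCV has them. Camera axes: x right, y down, z forward; pixel columns grow to the right and rows downward; lengths in m; the calibration is good to about 2 mm. A picture is of the moment at which its call begins. There is no depth.
- ctrl.hand_in(): hands the job in, once; it reports no verdict.
The state is a dict: "time_s": time; "q": joint angles; "dq": joint speeds; "joint_efforts": joint torques, N m; "eef_pos": TCP position; "eef_rot": TCP orientation; "wrist_force": force on the tool from outside, world axes, zero at the start; "torque": the same for the moment, N m; "opening": opening from 0.0 (shut) to 1.0 (fully open).
Only numpy, scipy, OpenCV 4.12 (cv2) and the standard library are available. Lean on these libraries where they do the work, as an engineer would, in place of code of your own. Each camera call takes 0.05 s, during which the arm holds its last target.

## Working session

There is one attempt and no reset: what is moved stays moved. The work goes in short steps, Python scripts to look and compute and a tool call to move; the robot and the scene stay as the last step left them, time stands still between calls to the robot, and variables do not carry over. Pictures are saved under pics/ and viewed, and the job is handed in when it is done.

Besides the shell and the picture viewer there is one more tool, called after "Request:" as a command line: name --argument value ..., lists and objects as JSON in quotes. jog_arm: Moves the arm, as the interface text tells. Its arguments: {"type":"object","properties":{"commands":{"type":"array","items":{"type":"number"}}},"required":["commands"]}

```bash
ls; mkdir -p pics; python3 - <<'E'
from bench import ctrl
import cv2,pickle
o=ctrl.get_obs(); print(o)
for n in("side","top"):
    c=ctrl.camera(n); pickle.dump(c,open(n+'0.pkl','wb')); cv2.imwrite(f'pics/{n}0.png',c['frame'][...,::-1]); print(n,c['K'],c['k1'],c['rvec'],c['tvec'])
print(ctrl.finger_overhang)
E
```

```text
pics
{'time_s': 0.0, 'q': array([ 1.10072458e+00,  1.81559563e-01,  1.60799344e+00, -1.79866444e-05,
        1.35380699e+00, -2.06290362e-01]), 'dq': array([-1.94590487e-04,  8.71590173e-05,  1.30304959e-03, -1.33920803e-03,
        2.78268609e-04, -1.89911613e-03]), 'joint_efforts': array([ 2.25625183e-03, -4.44867396e+01, -3.51338267e+01, -1.71207548e-04,
        8.82628548e-03, -2.22174168e-05]), 'eef_pos': array([0.14964422, 0.55460272, 0.2227808 ]), 'eef_rot': array([ 0.56085007, -0.43017993,  0.56197149,  0.42962829]), 'wrist_force': array([-0.11481959,  0.46060308, -0.02577196]), 'torque': array([ 0.0287741 , -0.08088531, -0.04273092]), 'opening': 0.9995591937712003}
side [[406.72291889   0.         275.7041015 ]
 [  0.         406.72291889 208.08768914]
 [  0.           0.           1.        ]] -0.11502389046438279 [ 1.01831549 -2.52174671  0.96906304] [0.41739703 0.35026771 0.59867655]
top [[461.31898878   0.         276.80779567]
 [  0.         461.31898878 203.29958712]
 [  0.           0.           1.        ]] -0.09915229086741306 [ 2.19088347 -2.13092706  0.06493027] [-0.00740414  0.60654369  0.78325659]
0.025
```

View pics/side0.png

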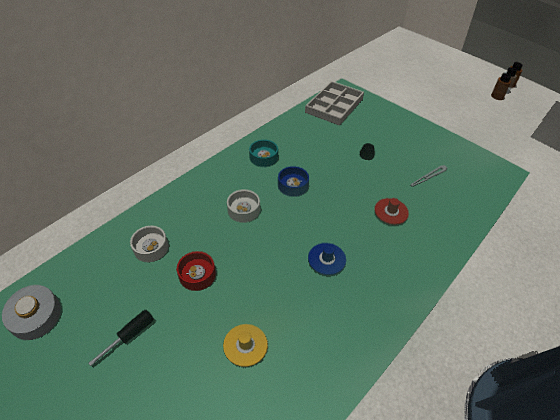

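View pics/top0.png

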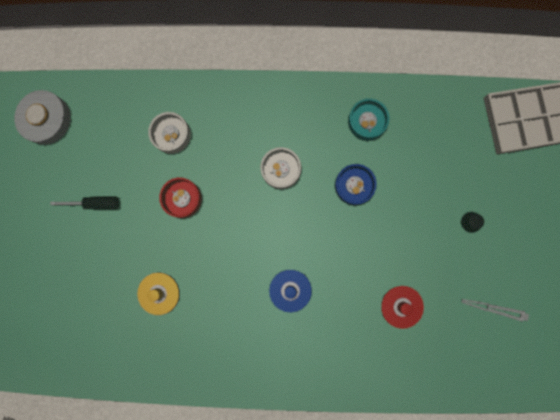

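The lid candidates in the top view are blue (290,291), red (402,307) and yellow (158,294, not mine). The pot candidates are blue (355,185), red (181,198), turquoise (368,120, decoy) and white (281,168) and (169,132, decoys). I choose the plain blue and red ones, and next I'll measure them and check a crop.

```bash
cat > h.py <<'E'
import numpy as np,cv2
from scipy.optimize import minimize
from scipy.spatial.transform import Rotation as R
def proj(c,P):
    P=np.atleast_2d(P).astype(float)
    p,_=cv2.projectPoints(P,np.array(c['rvec'],float),np.array(c['tvec'],float),np.array(c['K'],float),np.array([c['k1'],0,0,0,0.]))
    return p[:,0]
def mask(c,col):
    h=cv2.cvtColor(c['frame'],cv2.COLOR_RGB2HSV).astype(int); H,S,V=h[...,0],h[...,1],h[...,2]
    if col=='blue': m=(H>108)&(H<130)&(S>110)
    if col=='red': m=((H<7)|(H>172))&(S>120)&(V>50)
    return m.astype(np.uint8)
a=np.linspace(0,2*np.pi,60,endpoint=False)
def cyl(x,y,r,z0,z1): return np.vstack([np.c_[x+r*np.cos(a),y+r*np.sin(a),0*a+z] for z in(z0,z1)])
def parts(kind,x,y,z=0):
    return [cyl(x,y,.036,z,z+.03)] if kind=='pot' else [cyl(x,y,.038,z+.007,z+.011),cyl(x,y,.011,z+.011,z+.041)]
def rend(c,kind,x,y,z=0,s=8):
    im=np.zeros((420,560),np.uint8)
    for p in parts(kind,x,y,z):
        q=cv2.convexHull(proj(c,p).astype(np.float32))
        cv2.fillConvexPoly(im,np.round(q*16).astype(np.int32),1,shift=4)
    return im
def back(c,u,v,z):
    p=cv2.undistortPoints(np.array([[[u,v]]],float),np.array(c['K'],float),np.array([c['k1'],0,0,0,0.]))[0,0]
    M=cv2.Rodrigues(np.array(c['rvec'],float))[0]; o=-M.T@np.array(c['tvec'],float); d=M.T@np.r_[p,1]
    return o+d*(z-o[2])/d[2]
def fit(c,col,kind,px,z=0):
    m=mask(c,col); m=cv2.morphologyEx(m,cv2.MORPH_CLOSE,np.ones((3,3)))
    n,l,st,ce=cv2.connectedComponentsWithStats(m)
    i=min((i for i in range(1,n) if st[i,4]>150),key=lambda i:np.hypot(*(ce[i]-px)))
    cs,_=cv2.findContours((l==i).astype(np.uint8),cv2.RETR_EXTERNAL,cv2.CHAIN_APPROX_NONE)
    mm=np.zeros_like(m); cv2.drawContours(mm,cs,-1,1,-1)
    x0=back(c,*ce[i],z+.015)
    f=lambda p:1-((r:=rend(c,kind,*p,z))&mm).sum()/(r|mm).sum()
    b=minimize(f,x0[:2],method='Nelder-Mead',options=dict(initial_simplex=x0[:2]+np.array([[0,0],[.008,0],[0,.008]])))
    return b.x,1-b.fun
E
python3 - <<'E'
from h import *
import pickle
t=pickle.load(open('top0.pkl','rb'));s=pickle.load(open('side0.pkl','rb'))
for col,k,pt,ps in [('blue','lid',(290,291),(327,259)),('red','lid',(402,307),(392,211)),('blue','pot',(355,185),(293,181)),('red','pot',(181,198),(197,271))]:
    print(col,k,fit(t,col,k,pt),fit(s,col,k,ps))
f=t['frame'][80:340,140:440]; cv2.imwrite('pics/crop.png',cv2.resize(f[...,::-1],None,fx=2.5,fy=2.3,interpolation=cv2.INTER_CUBIC))
E
```

```text
blue lid (array([ 0.45618387, -0.01773858]), np.float64(0.8488448844884489)) (array([ 0.45470717, -0.01698649]), np.float64(0.8257502420135527))
red lid (array([ 0.43075252, -0.21862744]), np.float64(0.8904109589041096)) (array([ 0.4313502 , -0.21296966]), np.float64(0.8599221789883269))
blue pot (array([ 0.64678552, -0.13003185]), np.float64(0.8143547273982057)) (array([ 0.6611708 , -0.14610063]), np.float64(0.4763636363636363))
red pot (array([0.61433705, 0.18519503]), np.float64(0.8506538196834136)) (array([0.61424684, 0.18383145]), np.float64(0.8813688212927757))
```

View pics/crop.png

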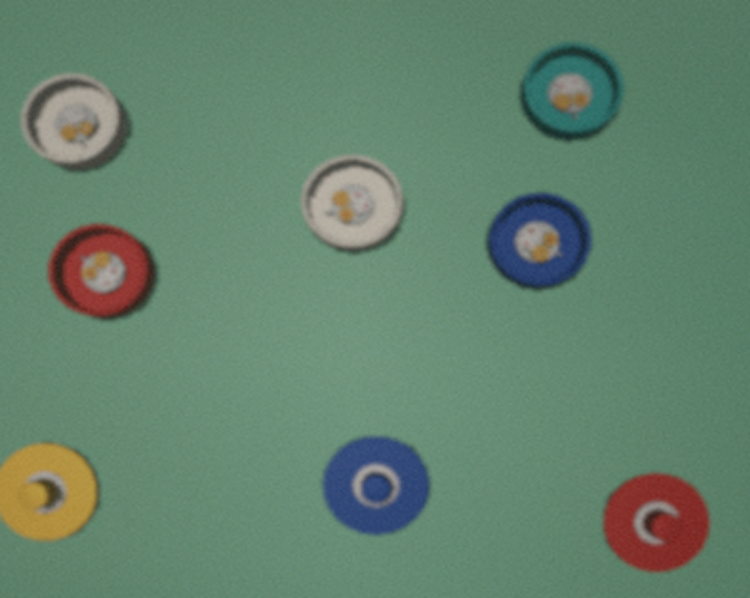

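The crop shows the deep blue pot and lid, the red pot, and the turquoise and white decoys as distinct, so the choice stands. The fits are loose, so I'll check them with an overlay.

```bash
cat > ov.py <<'E'
from h import *
def ov(c,items,box,fn,f=4):
    x0,y0,x1,y1=box
    im=cv2.resize(c['frame'][y0:y1,x0:x1,::-1],None,fx=f,fy=f,interpolation=cv2.INTER_CUBIC)
    im=np.clip(im*1.3,0,255).astype(np.uint8)
    for k,x,y,z in items:
        cs=[(.036,0),(.036,.03),(.032,.03)] if k=='pot' else [(.038,.011),(.011,.011),(.011,.041)]
        for r,h in cs:
            p=proj(c,np.c_[x+r*np.cos(a),y+r*np.sin(a),0*a+z+h])
            cv2.polylines(im,[np.round(((p-[x0,y0]+.5)*f)*16).astype(np.int32)],True,(0,255,255),1,shift=4)
    return im
E
python3 - <<'E'
from ov import *
import pickle
t=pickle.load(open('top0.pkl','rb'));s=pickle.load(open('side0.pkl','rb'))
o=[('lid',.4555,-.0175,0),('lid',.431,-.2155,0),('pot',.647,-.130,0),('pot',.6143,.1845,0)]
rows=[]
for c,cc in((t,[(290,291),(402,307),(355,185),(181,198)]),(s,[(327,259),(392,211),(293,181),(197,271)])):
    rows.append(np.hstack([ov(c,[q],(u-28,v-32,u+28,v+32),'',3.5) for q,(u,v) in zip(o,cc)]))
cv2.imwrite('pics/ov0.png',np.vstack(rows))
E
```

```text
(no output)
```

View pics/ov0.png

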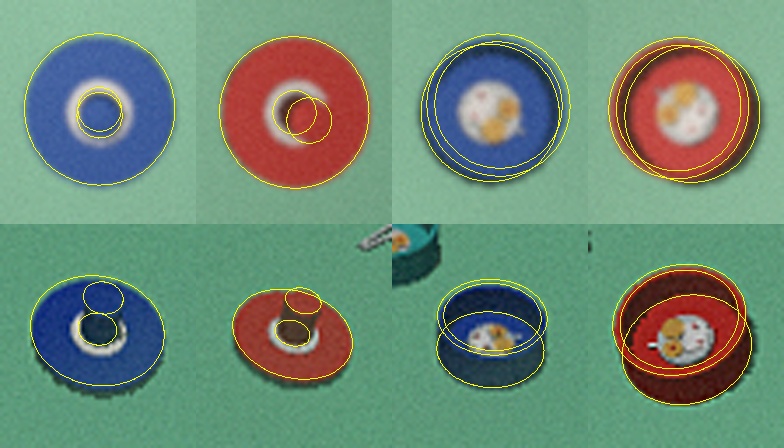

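```bash
cat > d.py <<'E'
from h import *
from bench import ctrl
def st():
    o=ctrl.get_obs(); q=o['eef_rot']; r=R.from_quat([q[1],q[2],q[3],q[0]])
    return o,r
def to(*tg):
    o,r=st(); print('t',round(o['time_s'],2),'pos',o['eef_pos'].round(4),'open',round(o['opening'],3),'F',o['wrist_force'].round(1),'q',o['q'].round(2))
    print('axes x,y,z:',r.as_matrix().T.round(3).tolist())
    # straight-down correction
    for t in tg: print(t,'shift',(r.inv().apply(np.array(t)-o['eef_pos'])/.2).round(3))
    M=r.as_matrix(); 
    x=np.array([0,0,-1.]); z=M[:,2]*[1,1,0]; z/=np.linalg.norm(z); D=np.c_[x,np.cross(z,x),z]
    print('turn to level',((r.inv()*R.from_matrix(D)).as_rotvec()/(2*np.pi)).round(5))
E
python3 -c "
from d import *
to((.4555,-.0175,.14),(.4555,-.0175,.040))"
```

```text
t 0.1 pos [0.1497 0.5547 0.2229] open 0.998 F [ 0.3 -0.5  0.1] q [ 1.1   0.18  1.61  0.    1.35 -0.21]
axes x,y,z: [[-0.001, -0.001, -1.0], [-0.965, 0.261, 0.0], [0.261, 0.965, -0.002]]
(0.4555, -0.0175, 0.14) shift [ 0.417 -2.222 -2.362]
(0.4555, -0.0175, 0.04) shift [ 0.917 -2.223 -2.362]
turn to level [-0.0e+00 -2.5e-04 -6.0e-05]
```

Request:
jog_arm --commands '[0.1,-0.74,-0.79,0,0,0,1,0.1,-0.74,-0.79,0,0,0,1,0.1,-0.74,-0.79,0,0,0,1,0.1,-0.74,-0.79,0,0,0,1,0.1,-0.74,-0.79,0,0,0,1]'

```text
time_s: 0.72
eef_pos: [0.2521, 0.3625, 0.2033]
eef_rot: [0.562, -0.429, 0.562, 0.429]
wrist_force: [-0.9, 0.0, 0.4]
opening: 1.0
```

Request:
jog_arm --commands '[0.15,-0.74,-0.79,0,0,0,1,0.15,-0.74,-0.79,0,0,0,1,0.15,-0.74,-0.79,0,0,0,1,0.15,-0.74,-0.79,0,0,0,1,0.15,-0.74,-0.79,0,0,0,1]'

```text
time_s: 1.35
eef_pos: [0.354, 0.1722, 0.1736]
eef_rot: [0.562, -0.429, 0.562, 0.429]
wrist_force: [-0.1, 0.4, -0.0]
opening: 1.001
```

Request:
jog_arm --commands '[0.15,-0.74,-0.78,0,0,0,1,0.15,-0.74,-0.78,0,0,0,1,0.15,-0.74,-0.78,0,0,0,1,0.15,-0.74,-0.78,0,0,0,1,0.15,-0.74,-0.78,0,0,0,1,0.15,-0.74,-0.78,0,0,0,1]'

```text
time_s: 2.1
eef_pos: [0.4551, -0.0145, 0.1435]
eef_rot: [0.561, -0.43, 0.561, 0.431]
wrist_force: [0.1, -0.3, 0.0]
opening: 0.998
```

```bash
python3 - <<'E'
from d import *
to((.4555,-.0175,.14),(.4555,-.0175,.040))
for n in("side","top"):
    c=ctrl.camera(n); cv2.imwrite(f'pics/{n}1.png',c['frame'][...,::-1])
cv2.imwrite
E
```

```text
t 2.1 pos [ 0.4551 -0.0145  0.1435] open 0.998 F [ 0.1 -0.3  0. ] q [-0.29  0.    1.97  0.    1.17 -1.6 ]
axes x,y,z: [[-0.001, 0.001, -1.0], [-0.966, 0.259, 0.001], [0.259, 0.966, 0.001]]
(0.4555, -0.0175, 0.14) shift [ 0.018 -0.006 -0.014]
(0.4555, -0.0175, 0.04) shift [ 0.518 -0.006 -0.014]
turn to level [ 0.       0.0001  -0.00017]
```

View pics/side1.png

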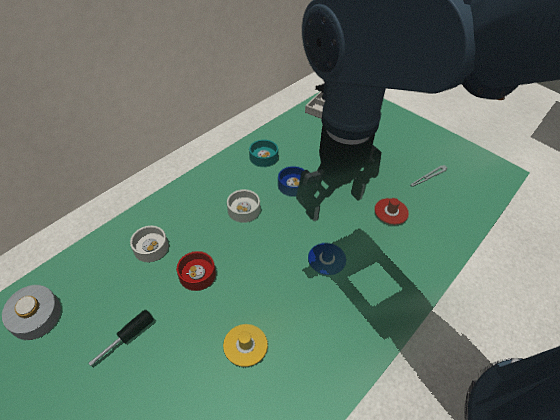

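The side view shows the open gripper above the blue lid (327,259), with the way down clear. I'm descending and gripping.

Request:
jog_arm --commands '[0.25,-0.006,-0.014,0,0,0,1,0.4,-0.006,-0.014,0,0,0,1,0.512,-0.006,-0.014,0,0,0,1,0.512,-0.006,-0.014,0,0,0,1,0.512,-0.006,-0.014,0,0,0,1]'

```text
time_s: 2.82
eef_pos: [0.4565, -0.0188, 0.0423]
eef_rot: [0.561, -0.431, 0.561, 0.43]
wrist_force: [-0.1, -0.2, 0.6]
opening: 0.998
```

```bash
python3 - <<'E'
from d import *
to((.4555,-.0175,.040))
ims=[]
for n,(u,v) in(("side",(335,235)),("top",(290,291))):
    c=ctrl.camera(n); ims.append(cv2.resize(c['frame'][v-60:v+60,u-60:u+60,::-1],None,fx=3.3,fy=3.3))
cv2.imwrite('pics/g1.png',np.hstack(ims))
E
```

```text
t 2.83 pos [ 0.4565 -0.0188  0.0423] open 0.998 F [-0.1 -0.2  0.6] q [-0.3   0.18  2.03  0.    0.93 -1.61]
axes x,y,z: [[0.001, -0.0, -1.0], [-0.966, 0.26, -0.001], [0.26, 0.966, 0.0]]
(0.4555, -0.0175, 0.04) shift [0.011 0.007 0.005]
turn to level [-0.       0.       0.00022]
```

View pics/g1.png

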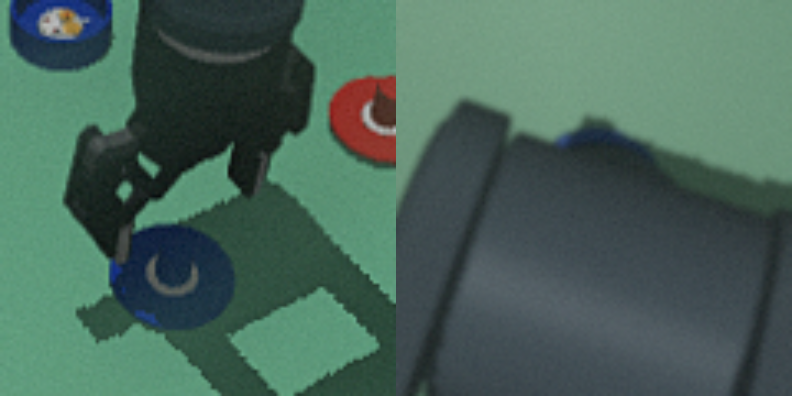

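```bash
python3 - <<'E'
from d import *
import pickle
s=pickle.load(open('side0.pkl','rb'))
for sg in(1,-1):
  print((proj(s,[.4565+.26*.0425*sg,-.0188+.966*.0425*sg,.030])-[275,175])*3.3)
print((proj(s,[[.4555,-.0175,.041],[.4555,-.0175,.011]])-[275,175])*3.3)
E
```

```text
[[113.22799482 278.39488533]]
[[229.31517297 218.41012684]]
[[174.44753577 239.07170897]
 [168.9404602  268.57984745]]
```

```bash
python3 - <<'E'
from d import *
o,r=st(); c=ctrl.camera('side'); M=r.as_matrix(); p=o['eef_pos']
M_=cv2.Rodrigues(np.array(c['rvec'],float))[0]; print('cam',-M_.T@np.array(c['tvec']))
x0,y0,x1,y1=280,165,400,290; f=4.6
im=np.clip(cv2.resize(c['frame'][y0:y1,x0:x1,::-1],None,fx=f,fy=f,interpolation=cv2.INTER_CUBIC)*2.,0,255).astype(np.uint8)
def poly(P,col):
    q=proj(c,P); cv2.polylines(im,[((q-[x0,y0]+.5)*f).round().astype(np.int32)],True,col,1)
for sg in(1,-1):
    b=p+M[:,2]*.0425*sg
    poly([b+M[:,1]*s*.011+M[:,0]*h for s,h in((1,.012),(-1,.012),(-1,-.02),(1,-.02))],(0,255,255))
for rr,h in[(.038,.011),(.011,.011),(.011,.041)]:
    poly(np.c_[.4555+rr*np.cos(a),-.0175+rr*np.sin(a),0*a+h],(255,255,0))
cv2.imwrite('pics/g2.png',im)
E
```

```text
cam [0.21338836 0.39367134 0.67439576]
```

View pics/g2.png

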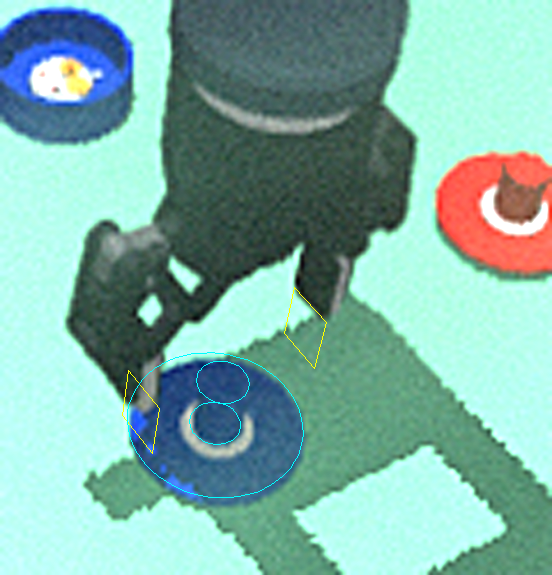

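```bash
python3 - <<'E'
from h import *
import pickle
im=cv2.imread('pics/top1.png'); 
i2=cv2.imread('pics/side1.png')[60:240,270:420]
cv2.imwrite('pics/t1z.png',np.clip(np.hstack([cv2.resize(im[180:380,190:390],(540,540)),cv2.resize(i2,(250*1,300*1)) if 0 else cv2.resize(i2[80:],(250,540))])*1.8,0,255))
E
```

```text
[ WARN:0@0.449] global loadsave.cpp:1063 imwrite_ Unsupported depth image for selected encoder is fallbacked to CV_8U.
```

View pics/t1z.png

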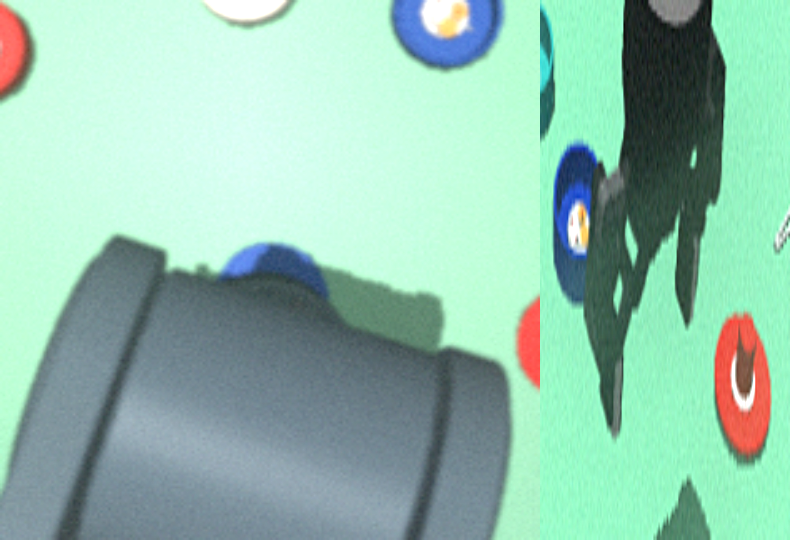

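```bash
python3 - <<'E'
from h import *
import pickle
from scipy.optimize import least_squares
c=pickle.load(open('side0.pkl','rb'))
zx=np.array([.26,.966,0]); yx=np.array([-.966,.26,0])
obs=[((.4551,-.0145,.1435),1,(313.8,220.6)),((.4551,-.0145,.1435),-1,(358.8,200.2)),((.4565,-.0188,.0423),1,(312.,254.4)),((.4565,-.0188,.0423),-1,(352.,234.))]
for hy in(-.011,0,.011):
  for p,s,uv in obs:
    P=np.array(p)+zx*.0425*s+yx*hy-[0,0,.012]; print(hy,s,proj(c,P)[0].round(1),uv)
def f(v): # offsets tool y, down, half width
  return np.r_[tuple(proj(c,np.array(p)+zx*(v[2]*s)+yx*v[0]-[0,0,v[1]])[0]-uv for p,s,uv in obs)]
r=least_squares(f,[0,.012,.0425]); print(r.x,r.fun.round(1))
f2=lambda v:np.r_[tuple(proj(c,np.array(p)+zx*(v[2]*s+v[3])+yx*v[0]-[0,0,v[1]])[0]-uv for p,s,uv in obs)]
r=least_squares(f2,[0,.012,.0425,0]); print(r.x,r.fun.round(1))
E
```

```text
-0.011 1 [309.2 223.4] (313.8, 220.6)
-0.011 -1 [347.8 205. ] (358.8, 200.2)
-0.011 1 [306.1 255.2] (312.0, 254.4)
-0.011 -1 [341.2 237.3] (352.0, 234.0)
0 1 [312.8 227.7] (313.8, 220.6)
0 -1 [351.5 208.9] (358.8, 200.2)
0 1 [309.3 259.3] (312.0, 254.4)
0 -1 [344.5 241.1] (352.0, 234.0)
0.011 1 [316.4 232. ] (313.8, 220.6)
0.011 -1 [355.4 212.8] (358.8, 200.2)
0.011 1 [312.6 263.4] (312.0, 254.4)
0.011 -1 [347.9 244.9] (352.0, 234.0)
[ 0.00851031 -0.01744947  0.04712252] [ 1.1  0.4  0.4 -0.4 -0.9  0.1 -0.8 -0.1]
[ 0.00572318 -0.01277954  0.04751931 -0.0028197 ] [ 1.1  0.5  0.4 -0.3 -0.9 -0.  -0.7 -0.2]
```

Side-camera projection puts the fingertips higher than I predicted. I'll close partway (about 38 mm, clear of the knob) and look before gripping.

Request:
jog_arm --commands '[0,0,0,0,0,0,-0.1,0,0,0,0,0,0,-0.1,0,0,0,0,0,0,-0.1,0,0,0,0,0,0,-0.1]'

```text
time_s: 3.48
eef_pos: [0.4559, -0.0193, 0.0413]
eef_rot: [0.561, -0.43, 0.561, 0.43]
wrist_force: [-0.3, 1.0, 1.2]
opening: 0.451
```

```bash
cat > g.py <<'E'
import sys
from d import *
def look(lx,ly,lz,fn,half,tip,box=(280,165,400,290),f=4.6,kind='lid'):
    o,r=st(); c=ctrl.camera('side'); M=r.as_matrix(); p=o['eef_pos']
    x0,y0,x1,y1=box
    im=np.clip(cv2.resize(c['frame'][y0:y1,x0:x1,::-1],None,fx=f,fy=f,interpolation=cv2.INTER_CUBIC)*2.,0,255).astype(np.uint8)
    raw=im.copy()
    def poly(P,col):
        q=proj(c,P); cv2.polylines(im,[((q-[x0,y0]+.5)*f).round().astype(np.int32)],True,col,1)
    for sg in(1,-1):
        b=p+M[:,2]*half*sg
        poly([b+M[:,1]*s*.011+M[:,0]*h for s,h in((1,tip),(-1,tip),(-1,-.02),(1,-.02))],(0,255,255))
    for rr,h in[(.038,.011),(.011,.011),(.011,.041)]:
        poly(np.c_[lx+rr*np.cos(a),ly+rr*np.sin(a),0*a+h+lz],(255,255,0))
    cv2.imwrite(fn,cv2.resize(np.hstack([raw,im]),None,fx=.7,fy=.7)); to((lx,ly,.04+lz))
E
python3 -c "
from g import *
look(.4555,-.0175,0,'pics/g3.png',.019,.019)"
```

```text
t 3.52 pos [ 0.4559 -0.0194  0.0413] open 0.453 F [ 0.5 -0.3  0.1] q [-0.3   0.18  2.03 -0.    0.93 -1.61]
axes x,y,z: [[-0.0, 0.0, -1.0], [-0.965, 0.261, 0.0], [0.261, 0.965, -0.0]]
(0.4555, -0.0175, 0.04) shift [0.006 0.004 0.008]
turn to level [-0.e+00 -0.e+00 -2.e-05]
```

View pics/g3.png

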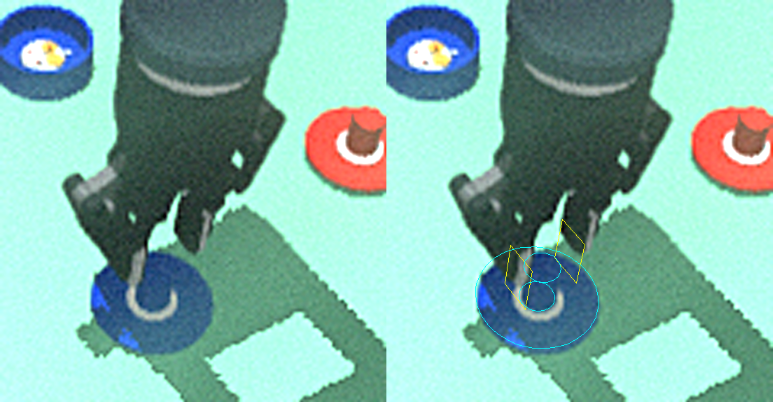

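Request:
jog_arm --commands '[0,0,0,0,0,0,-1,0,0,0,0,0,0,-1,0,0,0,0,0,0,-1,0,0,0,0,0,0,-1]'

```text
time_s: 4.03
eef_pos: [0.4559, -0.0193, 0.0413]
eef_rot: [0.561, -0.43, 0.561, 0.43]
wrist_force: [-0.6, 1.0, 0.0]
opening: 0.002
```

```bash
python3 -c "
from g import *
look(.4555,-.0175,0,'pics/g4.png',.011,.023)"
```

```text
t 4.08 pos [ 0.4559 -0.0193  0.0413] open 0.0 F [ 0.   0.8 -0.2] q [-0.3   0.18  2.03 -0.    0.93 -1.61]
axes x,y,z: [[-0.0, 0.0, -1.0], [-0.965, 0.261, 0.0], [0.261, 0.965, -0.0]]
(0.4555, -0.0175, 0.04) shift [0.006 0.004 0.008]
turn to level [-0. -0. -0.]
```

View pics/g4.png

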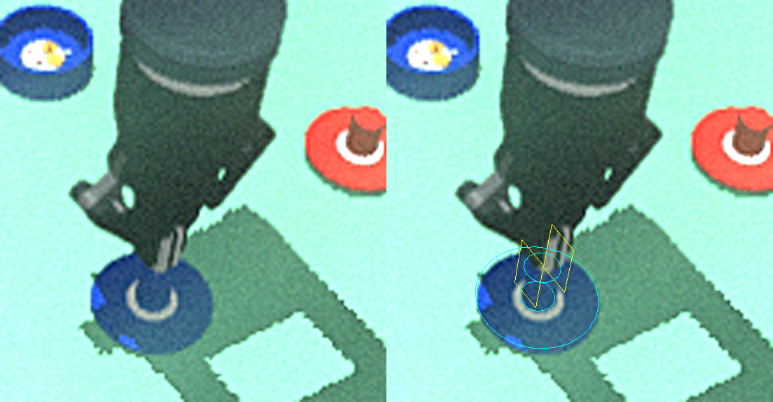

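The gripper shut fully without touching anything. The tips look about 20-25 mm higher than the TCP reading plus overhang implies. I'll calibrate by touching the shut fingertips gently to bare mat between the lids.

Request:
jog_arm --commands '[-0.25,0,0,0,0,0,-1,-0.25,-0.1,-0.475,0,0,0,-1,-0.25,-0.1,-0.475,0,0,0,-1,0,-0.1,-0.475,0,0,0,-1,0.04,-0.1,-0.475,0,0,0,-1,0.04,-0.1,-0.475,0,0,0,-1,0.04,-0.1,-0.475,0,0,0,-1]'

```text
time_s: 4.95
eef_pos: [0.4515, -0.1164, 0.0346]
eef_rot: [0.562, -0.431, 0.561, 0.429]
wrist_force: [0.5, -0.7, 0.7]
opening: 0.004
```

```bash
python3 -c "
from g import *
look(.431,-.2155,0,'pics/g5.png',.001,.025,(300,130,430,265),4)"
```

```text
t 5.0 pos [ 0.4516 -0.1164  0.0347] open 0.003 F [ 0.1 -0.3  0.2] q [-0.51  0.22  2.01  0.    0.92 -1.82]
axes x,y,z: [[0.002, -0.001, -1.0], [-0.966, 0.26, -0.003], [0.26, 0.966, -0.001]]
(0.431, -0.2155, 0.04) shift [-0.026 -0.029 -0.505]
turn to level [ 0.     -0.0001  0.0004]
```

View pics/g5.png

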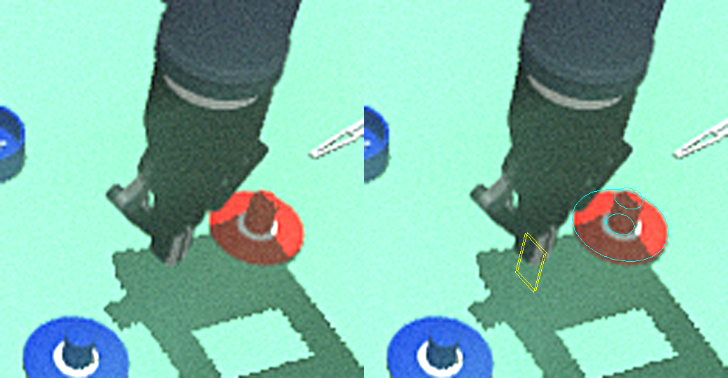

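Request:
jog_arm --commands '[0.02,0,0,0,0,0,-1,0.03,0,0,0,0,0,-1,0.03,0,0,0,0,0,-1]'

```text
time_s: 5.38
eef_pos: [0.4503, -0.1162, 0.0272]
eef_rot: [0.561, -0.43, 0.561, 0.43]
wrist_force: [-0.7, 0.0, 0.6]
opening: 0.002
```

Request:
jog_arm --commands '[0.01,0,0,0,0,0,-1,0.01,0,0,0,0,0,-1]'

```text
time_s: 5.62
eef_pos: [0.4503, -0.1162, 0.0251]
eef_rot: [0.561, -0.43, 0.561, 0.43]
wrist_force: [0.4, -0.1, 0.3]
opening: -0.005
```

Request:
jog_arm --commands '[0.01,0,0,0,0,0,-1,0.01,0,0,0,0,0,-1]'

```text
time_s: 5.88
eef_pos: [0.4503, -0.1162, 0.0231]
eef_rot: [0.561, -0.43, 0.561, 0.43]
wrist_force: [0.1, 1.0, -0.1]
opening: -0.002
```

Request:
jog_arm --commands '[0.01,0,0,0,0,0,-1,0.01,0,0,0,0,0,-1]'

```text
time_s: 6.12
eef_pos: [0.4503, -0.1162, 0.0211]
eef_rot: [0.561, -0.43, 0.561, 0.43]
wrist_force: [-0.4, -0.3, -0.0]
opening: -0.002
```

Request:
jog_arm --commands '[0.01,0,0,0,0,0,-1,0.01,0,0,0,0,0,-1]'

```text
time_s: 6.38
eef_pos: [0.4503, -0.1162, 0.0191]
eef_rot: [0.561, -0.43, 0.561, 0.43]
wrist_force: [-0.4, 0.3, 0.5]
opening: 0.003
```

Request:
jog_arm --commands '[0.01,0,0,0,0,0,-1,0.01,0,0,0,0,0,-1]'

```text
time_s: 6.62
eef_pos: [0.4503, -0.1162, 0.0171]
eef_rot: [0.561, -0.43, 0.561, 0.43]
wrist_force: [0.0, 0.1, 0.1]
opening: -0.001
```

Request:
jog_arm --commands '[0.01,0,0,0,0,0,-1,0.01,0,0,0,0,0,-1]'

```text
time_s: 6.88
eef_pos: [0.4503, -0.1162, 0.0151]
eef_rot: [0.561, -0.43, 0.561, 0.43]
wrist_force: [0.6, 0.2, -0.1]
opening: 0.002
```

Request:
jog_arm --commands '[0.01,0,0,0,0,0,-1,0.01,0,0,0,0,0,-1]'

```text
time_s: 7.12
eef_pos: [0.4503, -0.1162, 0.0131]
eef_rot: [0.561, -0.43, 0.561, 0.43]
wrist_force: [0.1, 0.1, -0.1]
opening: -0.001
```

```bash
python3 -c "
from g import *
look(.431,-.2155,0,'pics/g6.png',.001,.0,(300,130,430,265),4)"
```

```text
t 7.17 pos [ 0.4504 -0.1162  0.0132] open 0.002 F [0.7 0.3 0.3] q [-0.51  0.26  2.01  0.    0.87 -1.82]
axes x,y,z: [[-0.0, 0.0, -1.0], [-0.965, 0.261, 0.0], [0.261, 0.965, 0.0]]
(0.431, -0.2155, 0.04) shift [-0.134 -0.036 -0.504]
turn to level [ 0.e+00  1.e-05 -3.e-05]
```

View pics/g6.png

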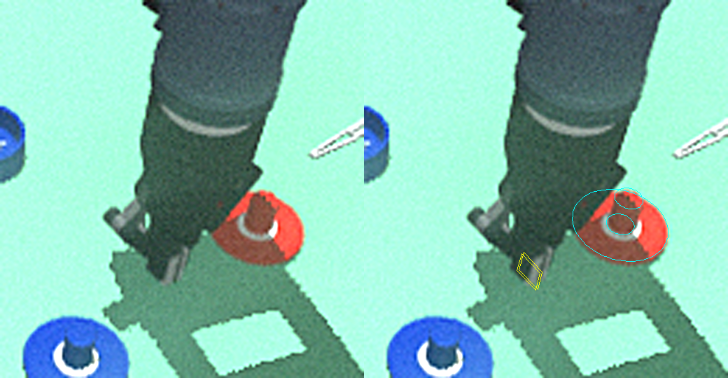

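Request:
jog_arm --commands '[0.015,0,0,0,0,0,-1,0.015,0,0,0,0,0,-1]'

```text
time_s: 7.42
eef_pos: [0.4502, -0.1161, 0.01]
eef_rot: [0.561, -0.43, 0.561, 0.43]
wrist_force: [-0.1, -0.3, -0.0]
opening: -0.002
```

Request:
jog_arm --commands '[0.015,0,0,0,0,0,-1,0.015,0,0,0,0,0,-1]'

```text
time_s: 7.68
eef_pos: [0.4503, -0.1162, 0.007]
eef_rot: [0.561, -0.43, 0.561, 0.43]
wrist_force: [0.1, -0.7, 0.0]
opening: -0.005
```

Request:
jog_arm --commands '[0.01,0,0,0,0,0,-1,0.01,0,0,0,0,0,-1]'

```text
time_s: 7.92
eef_pos: [0.4503, -0.1162, 0.0051]
eef_rot: [0.561, -0.43, 0.561, 0.43]
wrist_force: [0.6, -0.0, 0.6]
opening: -0.002
```

Request:
jog_arm --commands '[0.01,0,0,0,0,0,-1,0.01,0,0,0,0,0,-1]'

```text
time_s: 8.18
eef_pos: [0.4503, -0.1162, 0.0031]
eef_rot: [0.561, -0.43, 0.561, 0.43]
wrist_force: [0.7, 0.5, -0.4]
opening: -0.001
```

Request:
jog_arm --commands '[0.01,0,0,0,0,0,-1,0.01,0,0,0,0,0,-1]'

```text
time_s: 8.43
eef_pos: [0.4503, -0.1162, 0.0011]
eef_rot: [0.561, -0.43, 0.561, 0.43]
wrist_force: [0.2, -0.4, -0.4]
opening: 0.003
```

```bash
python3 -c "
from g import *
look(.431,-.2155,0,'pics/g7.png',.001,.0,(300,150,400,250),5.5)"
```

```text
t 8.47 pos [ 0.4504 -0.1162  0.0012] open -0.002 F [-0.3 -0.2  0.9] q [-0.51  0.28  2.01 -0.    0.84 -1.82]
axes x,y,z: [[-0.0, 0.0, -1.0], [-0.965, 0.261, 0.0], [0.261, 0.965, 0.0]]
(0.431, -0.2155, 0.04) shift [-0.194 -0.036 -0.504]
turn to level [ 0.e+00  0.e+00 -4.e-05]
```

View pics/g7.png

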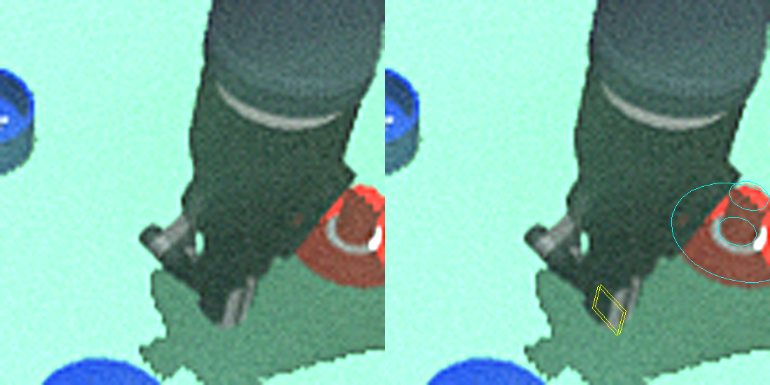

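Request:
jog_arm --commands '[0.01,0,0,0,0,0,-1,0.01,0,0,0,0,0,-1]'

```text
time_s: 8.72
eef_pos: [0.4503, -0.1162, -0.0009]
eef_rot: [0.561, -0.43, 0.561, 0.43]
wrist_force: [0.8, -0.7, -0.2]
opening: 0.005
```

Request:
jog_arm --commands '[0.01,0,0,0,0,0,-1,0.01,0,0,0,0,0,-1]'

```text
time_s: 8.98
eef_pos: [0.4503, -0.1162, -0.0029]
eef_rot: [0.561, -0.43, 0.561, 0.43]
wrist_force: [-0.3, 0.2, -0.1]
opening: 0.001
```

Request:
jog_arm --commands '[0.01,0,0,0,0,0,-1,0.01,0,0,0,0,0,-1]'

```text
time_s: 9.22
eef_pos: [0.4503, -0.1162, -0.0049]
eef_rot: [0.561, -0.43, 0.561, 0.43]
wrist_force: [0.9, -0.9, -0.3]
opening: 0.002
```

Request:
jog_arm --commands '[0.01,0,0,0,0,0,-1]'

```text
time_s: 9.35
eef_pos: [0.4506, -0.1163, -0.0067]
eef_rot: [0.561, -0.43, 0.561, 0.43]
wrist_force: [-0.5, -0.3, -0.2]
opening: -0.0
```

Request:
jog_arm --commands '[0.01,0,0,0,0,0,-1]'

```text
time_s: 9.48
eef_pos: [0.4506, -0.1163, -0.0077]
eef_rot: [0.561, -0.43, 0.561, 0.43]
wrist_force: [-11.3, 4.7, 34.7]
opening: -0.003
```

Request:
jog_arm --commands '[0.01,0,0,0,0,0,-1]'

```text
time_s: 9.6
eef_pos: [0.4507, -0.1164, -0.0078]
eef_rot: [0.561, -0.43, 0.562, 0.431]
wrist_force: [-19.8, 8.0, 63.0]
opening: -0.002
```

Request:
jog_arm --commands '[-0.02,0,0,0,0,0,-1,-0.02,0,0,0,0,0,-1]'

```text
time_s: 9.85
eef_pos: [0.4508, -0.1164, -0.0065]
eef_rot: [0.562, -0.43, 0.561, 0.43]
wrist_force: [-0.1, -0.4, -0.0]
opening: -0.002
```

```bash
python3 - <<'E'
from d import *
o,r=st(); c=ctrl.camera('side'); M=r.as_matrix(); p=o['eef_pos']; to()
x0,y0,x1,y1=325,175,395,245; f=8
im=np.clip(cv2.resize(c['frame'][y0:y1,x0:x1,::-1],None,fx=f,fy=f,interpolation=cv2.INTER_CUBIC)*2.5,0,255).astype(np.uint8)
raw=im.copy()
tz=p[2]+.0075
for dx,dy,col in((0,0,(0,255,255)),):
  b=np.array([p[0]+dx,p[1]+dy,tz])
  P=[b+M[:,1]*s*.011+M[:,2]*w for s,w in((1,.012),(-1,.012),(-1,-.012),(1,-.012))]
  cv2.polylines(im,[((proj(c,P)-[x0,y0]+.5)*f).round().astype(np.int32)],True,col,1)
  q=((proj(c,[b,b+M[:,1]*.011,b+[0,0,.03]])-[x0,y0]+.5)*f).round().astype(int)
  for k in q: cv2.circle(im,tuple(int(v) for v in k),3,(255,0,255),-1)
cv2.imwrite('pics/g8.png',cv2.resize(np.hstack([raw,im]),None,fx=.71,fy=.71))
d=ctrl.camera('top'); cv2.imwrite('pics/t8.png',np.clip(d['frame'][...,::-1]*1.5,0,255).astype(np.uint8))
E
```

```text
t 9.9 pos [ 0.4505 -0.1163 -0.0067] open 0.001 F [-0.2 -0.  -0.6] q [-0.51  0.3   2.02 -0.    0.82 -1.82]
axes x,y,z: [[0.0, -0.0, -1.0], [-0.965, 0.261, -0.0], [0.261, 0.965, -0.0]]
turn to level [ 0.e+00 -1.e-05  4.e-05]
```

View pics/g8.png

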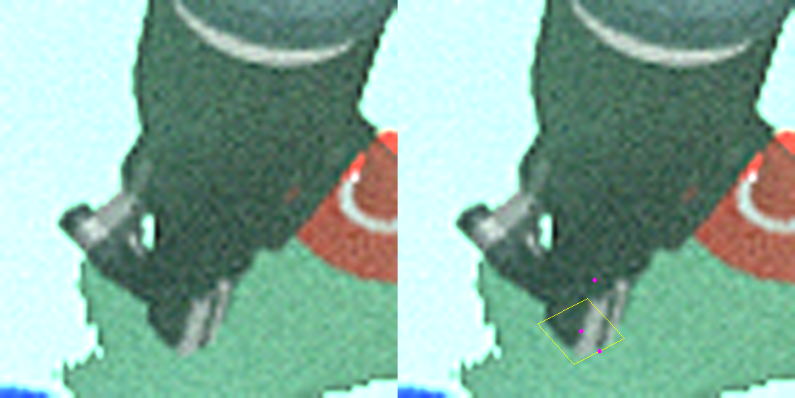

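View pics/t8.png

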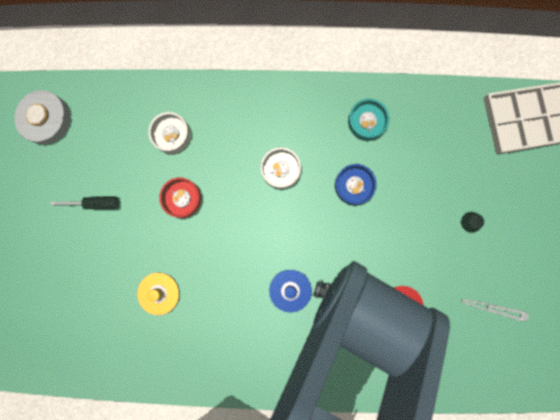

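Contact came at reading z = -0.0075. The shut fingertips therefore stand about 7.5 mm above the TCP reading, where I expected 25 mm below, so the z reading is about 32 mm low. The horizontal agrees to about 1 mm in the side image (pad seam foot at crop (197,350)). I'll correct z and go back to the blue lid.

Request:
jog_arm --commands '[-0.28,0,0,0,0,0,-1,-0.45,0.05,0.2,0,0,0,0.3,-0.45,0.105,0.483,0,0,0,0.3,-0.45,0.105,0.483,0,0,0,0.3,-0.283,0.105,0.483,0,0,0,0.3,-0.283,0.105,0.483,0,0,0,0.3]'

```text
time_s: 10.7
eef_pos: [0.4528, -0.0173, 0.0475]
eef_rot: [0.56, -0.428, 0.563, 0.432]
wrist_force: [-0.5, 0.1, 0.1]
opening: 0.651
```

```bash
sed -i "s/to((lx,ly,.04+lz))/to((lx,ly,.0075+lz))/" g.py; python3 -c "
from g import *
look(.4555,-.0175,0,'pics/g9.png',.0275,-.015)"
```

```text
t 10.75 pos [ 0.4539 -0.0178  0.0488] open 0.648 F [-0.2 -0.3  0.1] q [-0.3   0.17  2.03 -0.    0.95 -1.61]
axes x,y,z: [[-0.004, 0.001, -1.0], [-0.965, 0.261, 0.004], [0.261, 0.965, -0.0]]
(0.4555, -0.0175, 0.0075) shift [ 0.206 -0.008  0.003]
turn to level [-0.0e+00 -1.0e-05 -6.3e-04]
```

View pics/g9.png

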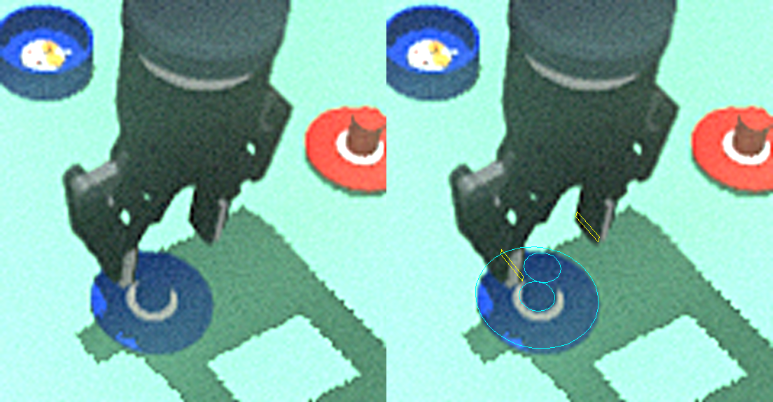

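The overlay now matches the tips, left at (525,280) and right at (598,240), straddling the knob. I'm descending and gripping.

Request:
jog_arm --commands '[0.1,0,0,0,0,0,0.3,0.18,0,0,0,0,0,0.3,0.204,0,0,0,0,0,0.3,0.204,0,0,0,0,0,0.3]'

```text
time_s: 11.25
eef_pos: [0.4553, -0.0177, 0.0091]
eef_rot: [0.561, -0.43, 0.562, 0.43]
wrist_force: [-0.1, 0.7, 0.3]
opening: 0.649
```

Request:
jog_arm --commands '[0,0,0,0,0,0,-1,0,0,0,0,0,0,-1,0,0,0,0,0,0,-1,0,0,0,0,0,0,-1]'

```text
time_s: 11.75
eef_pos: [0.456, -0.0177, 0.0099]
eef_rot: [0.562, -0.43, 0.561, 0.43]
wrist_force: [-0.8, 0.0, 5.6]
opening: 0.235
```

Gripped: the opening stopped at 0.235, about the 22 mm knob. I'm lifting and carrying toward the blue pot.

Request:
jog_arm --commands '[-0.2,0,0,0,0,0,-1,-0.4,0,0,0,0,0,-1,-0.4,-0.3,-0.08,0,0,0,-1,-0.4,-0.55,-0.15,0,0,0,-1,-0.4,-0.8,-0.22,0,0,0,-1,-0.4,-0.95,-0.27,0,0,0,-1,-0.4,-1,-0.292,0,0,0,-1,-0.4,-1,-0.292,0,0,0,-1,-0.4,-1,-0.292,0,0,0,-1]'

```text
time_s: 12.88
eef_pos: [0.632, -0.125, 0.0887]
eef_rot: [0.561, -0.43, 0.562, 0.431]
wrist_force: [0.0, 0.8, -1.6]
opening: 0.232
```

```bash
cat > g2.py <<'E'
from d import *
def look2(pot,pz,lid,fn,tg,half=40):
    ims=[]
    for n in('side','top'):
        c=ctrl.camera(n); u,v=proj(c,[pot[0],pot[1],.04])[0].round().astype(int); v-=8
        x0,y0=u-half,v-half; f=390/(2*half)
        x0=max(0,x0);y0=max(0,y0)
        im=np.clip(cv2.resize(c['frame'][y0:y0+2*half,x0:x0+2*half,::-1],None,fx=f,fy=f,interpolation=cv2.INTER_CUBIC)*1.8,0,255).astype(np.uint8)
        for k,(x,y),z in(('pot',pot,0),('lid',lid,pz)):
            cs=[(.036,0),(.036,.03),(.032,.03)] if k=='pot' else [(.038,.007),(.038,.011),(.011,.011),(.011,.041)]
            for r,h in cs:
                p=proj(c,np.c_[x+r*np.cos(a),y+r*np.sin(a),0*a+z+h])
                cv2.polylines(im,[np.round(((p-[x0,y0]+.5)*f)*16).astype(np.int32)],True,(0,255,255) if k=='pot' else (255,255,0),1,shift=4)
        ims.append(im)
    cv2.imwrite(fn,np.hstack(ims)); to(*tg)
E
python3 -c "
from g2 import *
o,r=st(); p=o['eef_pos']
look2((.6455,-.1295),p[2]-.0099,p[:2],'pics/g10.png',[(.6455,-.1295,.0329),(.6455,-.1295,.06)],55)"
```

```text
t 12.97 pos [ 0.6324 -0.1252  0.0891] open 0.242 F [ 0.5  0.8 -1.1] q [-0.38  0.47  1.52  0.    1.15 -1.69]
axes x,y,z: [[-0.001, 0.0, -1.0], [-0.966, 0.26, 0.001], [0.26, 0.966, 0.0]]
(0.6455, -0.1295, 0.0329) shift [ 0.281 -0.069 -0.004]
(0.6455, -0.1295, 0.06) shift [ 0.145 -0.069 -0.004]
turn to level [ 0.0e+00  3.0e-05 -1.2e-04]
```

View pics/g10.png

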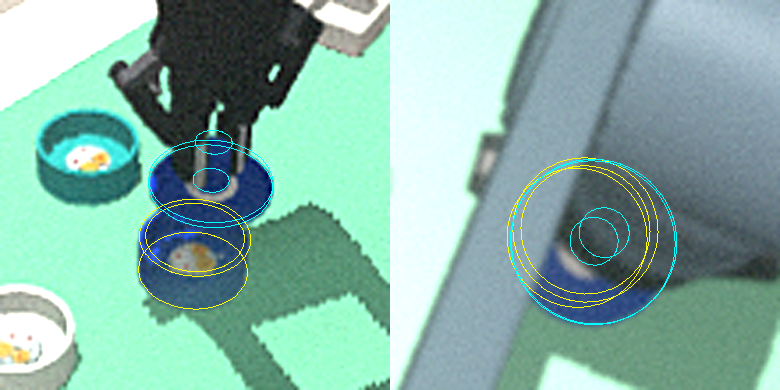

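The lid is in hand and level; its overlay agrees in both views (disc at (210,182) in the side crop). I'm aligning over the blue pot just above the rim.

Request:
jog_arm --commands '[0,-0.04,-0.004,0,0,0,-1,0.1,-0.069,-0.004,0,0,0,-1,0.2,-0.069,-0.004,0,0,0,-1,0.21,-0.069,-0.004,0,0,0,-1,0.21,-0.069,-0.004,0,0,0,-1]'

```text
time_s: 13.6
eef_pos: [0.6458, -0.1302, 0.0461]
eef_rot: [0.561, -0.429, 0.562, 0.43]
wrist_force: [0.6, 0.0, -0.2]
opening: 0.234
```

```bash
python3 -c "
from g2 import *
o,r=st(); p=o['eef_pos']
look2((.6455,-.1295),p[2]-.0099,p[:2],'pics/g11.png',[(.6455,-.1295,.0329)],35)"
```

```text
t 13.7 pos [ 0.6467 -0.1306  0.0475] open 0.239 F [-1.5 -0.9 -0.5] q [-0.38  0.55  1.49 -0.    1.09 -1.69]
axes x,y,z: [[0.001, -0.0, -1.0], [-0.965, 0.261, -0.001], [0.261, 0.965, -0.0]]
(0.6455, -0.1295, 0.0329) shift [0.073 0.007 0.004]
turn to level [ 0.0e+00 -2.0e-05  1.2e-04]
```

View pics/g11.png

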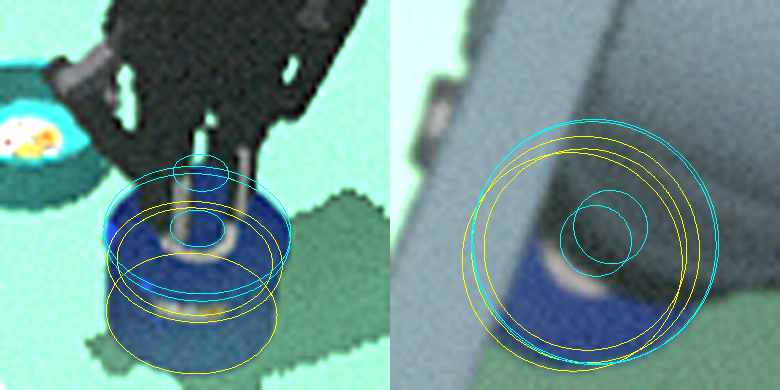

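Request:
jog_arm --commands '[0.025,0.007,0.004,0,0,0,-1,0.045,0.007,0.004,0,0,0,-1,0.06,0.007,0.004,0,0,0,-1,0.06,0.007,0.004,0,0,0,-1]'

```text
time_s: 14.2
eef_pos: [0.6449, -0.1292, 0.0347]
eef_rot: [0.561, -0.43, 0.562, 0.43]
wrist_force: [0.0, 0.4, -0.8]
opening: 0.232
```

Request:
jog_arm --commands '[0.01,0,0,0,0,0,-1,0.01,0,0,0,0,0,-1]'

```text
time_s: 14.45
eef_pos: [0.6452, -0.1293, 0.0331]
eef_rot: [0.561, -0.43, 0.561, 0.43]
wrist_force: [-0.3, -0.1, -0.8]
opening: 0.233
```

Request:
jog_arm --commands '[0.006,0,0,0,0,0,-1,0.006,0,0,0,0,0,-1]'

```text
time_s: 14.7
eef_pos: [0.6454, -0.1294, 0.0329]
eef_rot: [0.561, -0.43, 0.561, 0.43]
wrist_force: [-3.1, 0.9, 5.1]
opening: 0.233
```

Request:
jog_arm --commands '[0.006,0,0,0,0,0,-1,0.006,0,0,0,0,0,-1]'

```text
time_s: 14.95
eef_pos: [0.6454, -0.1294, 0.0329]
eef_rot: [0.561, -0.43, 0.561, 0.43]
wrist_force: [-6.5, 1.7, 12.3]
opening: 0.235
```

It seated exactly at the predicted height of 0.0329. I'm releasing and lifting.

Request:
jog_arm --commands '[-0.007,0,0,0,0,0,-1,-0.007,0,0,0,0,0,0.2,-0.007,0,0,0,0,0,0.2,-0.007,0,0,0,0,0,0.2,-0.1,0,0,0,0,0,0.2,-0.35,0,0,0,0,0,0.2,-0.35,0,0,0,0,0,0.2]'

```text
time_s: 15.82
eef_pos: [0.6491, -0.1307, 0.1074]
eef_rot: [0.563, -0.433, 0.559, 0.427]
wrist_force: [0.3, -0.2, 0.3]
opening: 0.599
```

```bash
python3 -c "
from g2 import *
look2((.6455,-.1295),.023,(.6455,-.1295),'pics/g12.png',[(.431,-.2155,.10),(.431,-.2155,.05)],35)"
```

```text
t 15.93 pos [ 0.646  -0.1296  0.1026] open 0.598 F [-0.8 -0.6 -0.7] q [-0.38  0.48  1.48  0.    1.18 -1.68]
axes x,y,z: [[0.003, -0.001, -1.0], [-0.965, 0.261, -0.003], [0.261, 0.965, -0.0]]
(0.431, -0.2155, 0.1) shift [ 0.011  0.926 -0.695]
(0.431, -0.2155, 0.05) shift [ 0.261  0.927 -0.695]
turn to level [ 0.0e+00 -5.0e-05  4.4e-04]
```

View pics/g12.png

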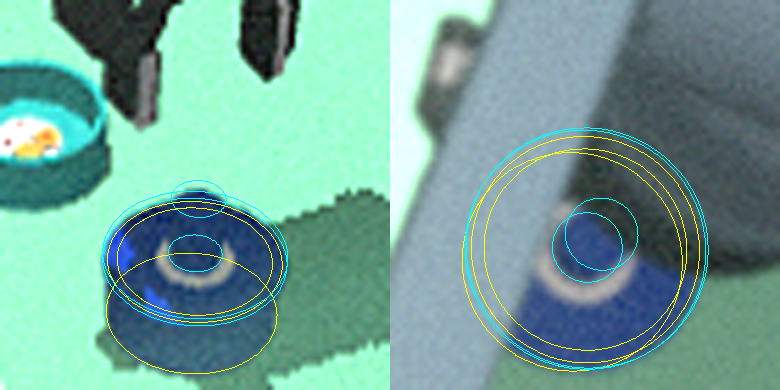

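The blue lid sits flat on its pot, with the overlay matching in both views (side crop disc at (195,262)). Next is the red lid.

Request:
jog_arm --commands '[0,0.25,-0.19,0,0,0,0.3,0,0.5,-0.375,0,0,0,0.3,0,0.75,-0.56,0,0,0,0.3,0.05,0.927,-0.695,0,0,0,0.3,0.2,0.927,-0.695,0,0,0,0.3,0.261,0.927,-0.695,0,0,0,0.3,0.261,0.927,-0.695,0,0,0,0.3]'

```text
time_s: 16.8
eef_pos: [0.4293, -0.2142, 0.0474]
eef_rot: [0.561, -0.429, 0.562, 0.431]
wrist_force: [-0.4, -0.1, 0.8]
opening: 0.649
```

```bash
python3 -c "
from g import *
look(.431,-.2155,0,'pics/g13.png',.0275,-.015,(330,120,450,240))"
```

```text
t 16.85 pos [ 0.4301 -0.2147  0.0482] open 0.646 F [ 0.   0.4 -0.1] q [-0.71  0.22  1.97  0.    0.96 -2.02]
axes x,y,z: [[-0.001, 0.001, -1.0], [-0.966, 0.26, 0.001], [0.26, 0.966, 0.001]]
(0.431, -0.2155, 0.0075) shift [ 0.204 -0.006 -0.003]
turn to level [ 0.0e+00  9.0e-05 -1.8e-04]
```

View pics/g13.png

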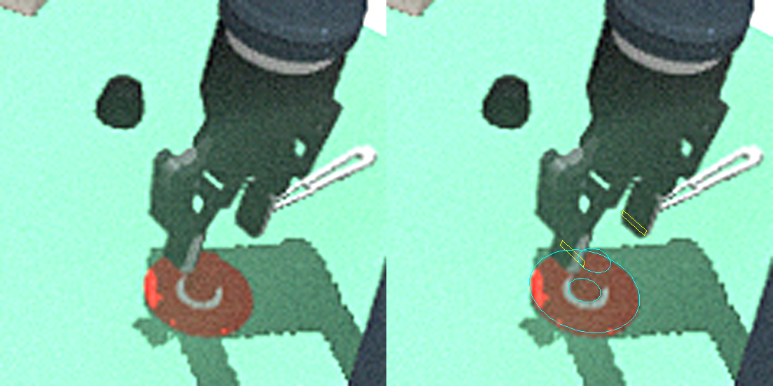

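The fingers straddle the red knob (right crop (590,280)), and the tweezers are well clear. I'm descending and gripping.

Request:
jog_arm --commands '[0.1,-0.006,-0.005,0,0,0,0.3,0.18,-0.006,-0.005,0,0,0,0.3,0.196,-0.006,-0.005,0,0,0,0.3,0.196,-0.006,-0.005,0,0,0,0.3]'

```text
time_s: 17.35
eef_pos: [0.431, -0.2163, 0.0093]
eef_rot: [0.561, -0.43, 0.561, 0.43]
wrist_force: [-0.9, 0.3, 0.1]
opening: 0.65
```

Request:
jog_arm --commands '[0,0,0,0,0,0,-1,0,0,0,0,0,0,-1,0,0,0,0,0,0,-1,0,0,0,0,0,0,-1]'

```text
time_s: 17.85
eef_pos: [0.4313, -0.2168, 0.0101]
eef_rot: [0.562, -0.43, 0.561, 0.43]
wrist_force: [-0.4, 1.3, 6.1]
opening: 0.235
```

Request:
jog_arm --commands '[-0.2,0,0,0,0,0,-1,-0.4,0,0,0,0,0,-1,-0.4,-0.03,0.2,0,0,0,-1,-0.4,-0.07,0.45,0,0,0,-1,-0.4,-0.12,0.7,0,0,0,-1,-0.4,-0.16,0.95,0,0,0,-1]'

```text
time_s: 18.6
eef_pos: [0.5118, -0.0399, 0.0894]
eef_rot: [0.562, -0.43, 0.561, 0.43]
wrist_force: [1.2, -0.6, -0.7]
opening: 0.234
```

Request:
jog_arm --commands '[0,-0.04,0.25,0,0,0,-1,0,-0.08,0.5,0,0,0,-1,0,-0.13,0.75,0,0,0,-1,0,-0.16,0.95,0,0,0,-1,0,-0.16,0.95,0,0,0,-1]'

```text
time_s: 19.23
eef_pos: [0.5921, 0.1363, 0.089]
eef_rot: [0.561, -0.431, 0.56, 0.431]
wrist_force: [-0.4, -0.9, -0.9]
opening: 0.235
```

```bash
python3 -c "
from g2 import *
to((.6143,.1845,.06),(.6143,.1845,.0475))"
```

```text
t 19.23 pos [0.5921 0.1363 0.089 ] open 0.235 F [-0.4 -0.9 -0.9] q [ 0.03  0.4   1.62  0.    1.12 -1.28]
axes x,y,z: [[0.0, 0.0, -1.0], [-0.966, 0.257, -0.0], [0.257, 0.966, 0.001]]
(0.6143, 0.1845, 0.06) shift [ 0.145 -0.045  0.261]
(0.6143, 0.1845, 0.0475) shift [ 0.208 -0.045  0.261]
turn to level [-0.e+00  8.e-05  3.e-05]
```

Request:
jog_arm --commands '[0,-0.045,0.2,0,0,0,-1,0.05,-0.045,0.261,0,0,0,-1,0.15,-0.045,0.261,0,0,0,-1,0.2,-0.045,0.261,0,0,0,-1,0.2,-0.045,0.261,0,0,0,-1,0.2,-0.045,0.261,0,0,0,-1]'

```text
time_s: 19.98
eef_pos: [0.6143, 0.1811, 0.0495]
eef_rot: [0.562, -0.43, 0.562, 0.43]
wrist_force: [0.0, 0.6, -1.3]
opening: 0.233
```

```bash
python3 -c "
from g2 import *
o,r=st(); p=o['eef_pos']
look2((.6143,.1845),p[2]-.0101,p[:2],'pics/g14.png',[(.6143,.1845,.0331)],35)"
```

```text
t 20.07 pos [0.6146 0.1815 0.0501] open 0.234 F [-0.5  0.5 -1.5] q [ 0.1   0.52  1.55 -0.    1.08 -1.2 ]
axes x,y,z: [[0.001, 0.0, -1.0], [-0.965, 0.261, -0.001], [0.261, 0.965, 0.0]]
(0.6143, 0.1845, 0.0331) shift [0.085 0.006 0.014]
turn to level [-0.e+00  7.e-05  2.e-04]
```

View pics/g14.png

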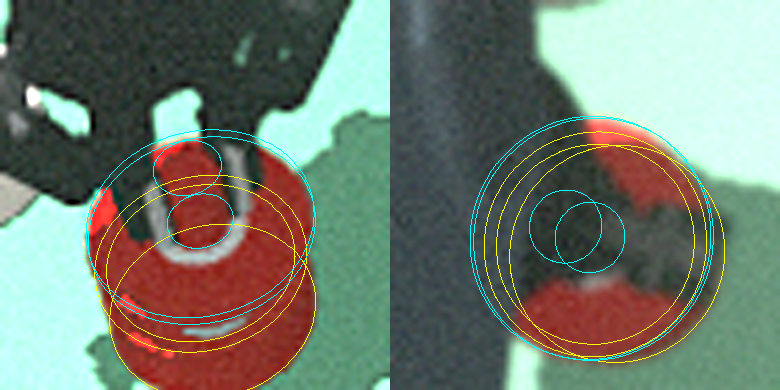

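The lid matches its overlay and the pot mouth lies under it, needing about 3 mm of correction. I'm lowering.

Request:
jog_arm --commands '[0.02,0.006,0.014,0,0,0,-1,0.045,0.006,0.014,0,0,0,-1,0.065,0.006,0.014,0,0,0,-1,0.075,0.006,0.014,0,0,0,-1,0.075,0.006,0.014,0,0,0,-1]'

```text
time_s: 20.7
eef_pos: [0.6134, 0.1848, 0.034]
eef_rot: [0.561, -0.43, 0.562, 0.43]
wrist_force: [-0.4, -0.6, -1.0]
opening: 0.232
```

Request:
jog_arm --commands '[0.008,0,0,0,0,0,-1,0.01,0,0,0,0,0,-1]'

```text
time_s: 20.95
eef_pos: [0.6139, 0.1849, 0.0331]
eef_rot: [0.562, -0.43, 0.561, 0.43]
wrist_force: [-3.1, 0.3, 5.7]
opening: 0.236
```

Request:
jog_arm --commands '[0.006,0,0,0,0,0,-1,0.006,0,0,0,0,0,-1]'

```text
time_s: 21.2
eef_pos: [0.6139, 0.1848, 0.0331]
eef_rot: [0.561, -0.43, 0.561, 0.43]
wrist_force: [-5.2, -2.0, 12.5]
opening: 0.233
```

Seated at exactly 0.0331. I'm releasing, lifting and moving clear.

Request:
jog_arm --commands '[-0.007,0,0,0,0,0,-1,-0.007,0,0,0,0,0,0.2,-0.007,0,0,0,0,0,0.2,-0.007,0,0,0,0,0,0.2,-0.1,0,0,0,0,0,0.2,-0.35,0,0,0,0,0,0.2,-0.6,0,0,0,0,0,0.2,-0.6,0.5,0,0,0,0,0.2,-0.6,0.9,0,0,0,0,0.2,-0.6,0.9,0,0,0,0,0.2]'

```text
time_s: 22.45
eef_pos: [0.4382, 0.2322, 0.1524]
eef_rot: [0.562, -0.43, 0.561, 0.43]
wrist_force: [-0.7, 0.6, 0.4]
opening: 0.6
```

```bash
python3 - <<'E'
from g2 import *
look2((.614,.1848),.023,(.614,.1848),'pics/g15.png',[],35)
look2((.6455,-.1295),.023,(.6455,-.1295),'pics/g16.png',[],35)
cv2.imwrite('pics/fin.png',np.vstack([cv2.resize(cv2.imread(f'pics/g{k}.png'),None,fx=.76,fy=.76) for k in(15,16)]))
for n in('side','top'): cv2.imwrite(f'pics/{n}F.png',ctrl.camera(n)['frame'][...,::-1])
E
```

```text
t 22.55 pos [0.4346 0.2329 0.1514] open 0.6 F [-0.2 -0.1  0.1] q [ 0.25  0.08  1.88  0.    1.19 -1.06]
axes x,y,z: [[-0.003, 0.0, -1.0], [-0.966, 0.258, 0.003], [0.258, 0.966, -0.001]]
turn to level [-0.      -0.0001  -0.00044]
t 22.65 pos [0.4401 0.2323 0.1527] open 0.602 F [ 0.  -0.2 -0.6] q [ 0.25  0.08  1.87 -0.    1.19 -1.06]
axes x,y,z: [[0.003, 0.001, -1.0], [-0.966, 0.259, -0.003], [0.259, 0.966, 0.001]]
turn to level [-0.       0.0002   0.00041]
```

View pics/fin.png

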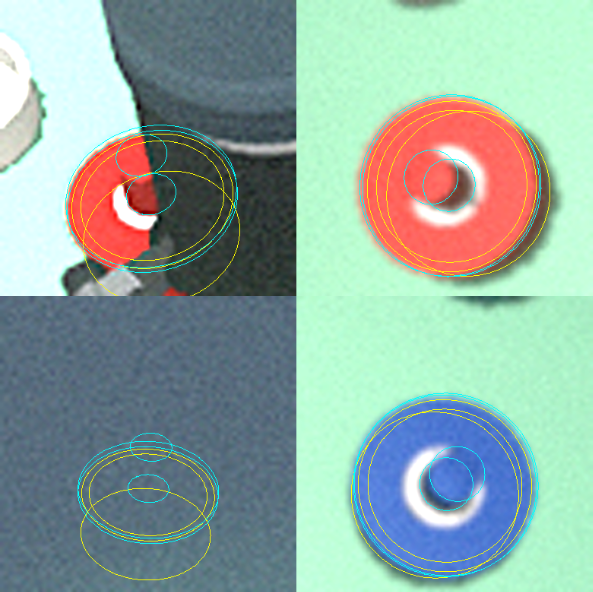

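View pics/sideF.png

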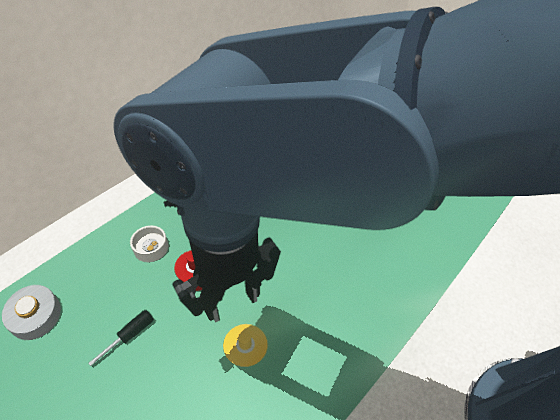

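Top view shows both lids on their pots. The arm hides them from the side camera, so I'm retracting for one more check.

Request:
jog_arm --commands '[-0.3,0.1,0.2,0,0,0,0.2,-0.3,0.2,0.45,0,0,0,0.2,-0.3,0.4,0.7,0,0,0,0.2,-0.3,0.6,0.95,0,0,0,0.2,-0.3,0.8,1,0,0,0,0.2,-0.3,0.9,1,0,0,0,0.2]'

```text
time_s: 23.5
eef_pos: [0.3178, 0.4732, 0.2109]
eef_rot: [0.561, -0.43, 0.561, 0.43]
wrist_force: [0.8, 0.9, -0.3]
opening: 0.598
```

Request:
jog_arm --commands '[0,0.2,0.2,0,0,0,0.2,0,0.4,0.4,0,0,0,0.2,0,0.6,0.6,0,0,0,0.2,0,0.6,0.6,0,0,0,0.2,0,0.6,0.6,0,0,0,0.2,0,0.6,0.6,0,0,0,0.2]'

```text
time_s: 24.25
eef_pos: [0.2352, 0.6179, 0.2112]
eef_rot: [0.562, -0.429, 0.562, 0.429]
wrist_force: [1.1, -0.5, 0.2]
opening: 0.599
```

```bash
python3 - <<'E'
from g2 import *
look2((.614,.1848),.023,(.614,.1848),'pics/g17.png',[],35)
look2((.6455,-.1295),.023,(.6455,-.1295),'pics/g18.png',[],35)
cv2.imwrite('pics/fin2.png',np.vstack([cv2.resize(cv2.imread(f'pics/g{k}.png'),None,fx=.76,fy=.76) for k in(17,18)]))
for n in('side','top'): cv2.imwrite(f'pics/{n}G.png',ctrl.camera(n)['frame'][...,::-1])
E
```

```text
t 24.35 pos [0.235  0.618  0.2114] open 0.597 F [-0.  -1.5  0.1] q [ 1.03  0.38  1.39 -0.    1.38 -0.28]
axes x,y,z: [[0.0, 0.0, -1.0], [-0.965, 0.263, -0.0], [0.263, 0.965, 0.0]]
turn to level [-0.e+00  3.e-05  5.e-05]
t 24.45 pos [0.2346 0.6183 0.2114] open 0.602 F [0.1 0.2 0.7] q [ 1.03  0.38  1.38 -0.    1.38 -0.28]
axes x,y,z: [[0.0, 0.0, -1.0], [-0.965, 0.262, -0.0], [0.262, 0.965, 0.0]]
turn to level [-0.e+00  5.e-05  3.e-05]
```

View pics/fin2.png

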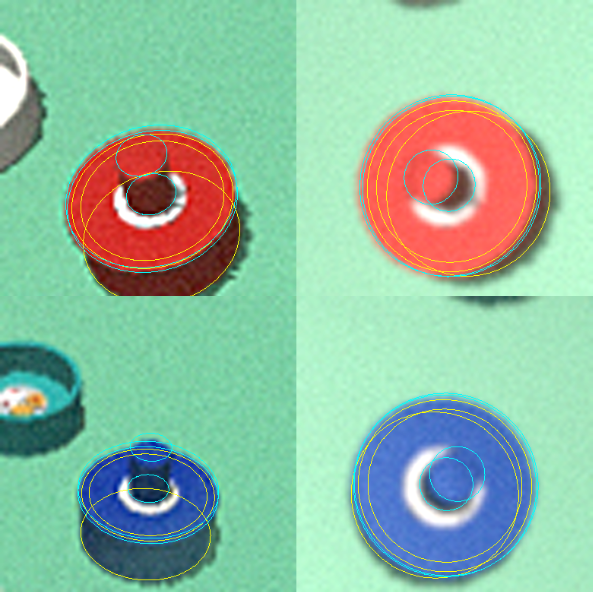

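View pics/sideG.png

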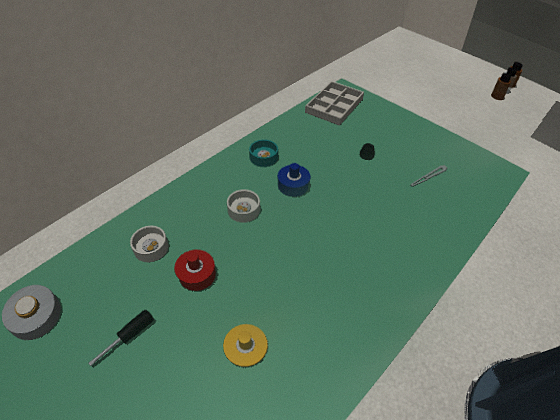

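The unobstructed views show the blue lid at (294,178) and the red lid at (195,268) flat on their own pots. Everything else is where it was.

```bash
python3 -c "
from bench import ctrl
print(ctrl.hand_in())"
```

```text
the job is handed in; nothing more can be done
None
```

The blue lid is on the blue pot and the red lid is on the red pot, both knob up and seated flat. I handed the job in at about 24.5 s of the 48 s allowed, with the arm well clear.

- **Final checks:** Each lid touched down exactly at the seated height I predicted, at about 12 N, before I released it. The last side and top pictures show both lids flat and centred to within about 2 mm. The yellow lid, the look-alike pots and everything else look undisturbed.
- **Z reading was wrong:** The arm's z reading did not match the camera pictures; it came out about 32 mm too low. Because of this the first grip on the blue lid closed on nothing, above the knob.
- **How I corrected it:** I found the offset by touching the shut fingertips to bare mat between the lids, then used it for every later move. That touch reached 63 N at the wrist. This is under the 120 N wrist limit and was on the fingertips only, but it is above the 40 N limit set for the arm and gripper body.
- **Small disagreement:** In the top view the red lid sits about 2 mm from where I predicted, which is within the camera calibration.

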